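# Stand the fallen card stand up and push it home

### The job

The recipe-card stand has fallen on its back in front of the dark wooden strip that is screwed to the bench. Push it up onto its steel foot with the fingers, then push it back along the bench until its back is flush against the strip, within the strip's length. Only push it, never grasp or lift it, and leave the bottles and the beaker around it where they are.

Things in the scene. Friction and masses are not known exactly. Their poses are not given: they have to be found in the camera images.
- card_stand: recipe-card stand, L-shaped, loose, 110 mm wide, about 0.4 kg: wooden board 105 mm long, 10 mm thick, square to a heavy steel foot 75 mm long, 8 mm thick. Origin: middle of the outer heel edge where board's back meets foot's underside. x: up the board's back; z: along the foot's underside to its free edge; y: its width. Starts lying on the board's back: x level, roughly towards the strip, z up. Standing: x up, z level
- stand_lip (a point): middle of the free face of the wooden lip along the foot's free edge (x 30, y 0, z 70 mm in the stand's frame; lip 10 mm thick, foot and lip together 30 mm high when standing). At the start the foot is an upright 75 mm wall and the lip overhangs the board. Pushed here away from the strip, the stand turns about its heel and beyond some 40 degrees drops onto its foot; the heel may slide
- stand_front (a point): middle of the foot's front edge (x 5, y 0, z 75 mm in the stand's frame): when the stand is upright, where it can be pushed low down towards the strip, 75 mm in front of its back and 5 mm above the bench. Pushed at a single point it may swing round; two fingers spread across its width keep it square
- batten: dark wooden strip (batten) fixed to the bench, 20 mm thick, 240 mm long, 18 mm high, three screws in its top. Origin: centre of its underside. x: level, across it, pointing to the side away from the stand, so that the front face, against which the stand's back belongs, is at x = -10 mm; y: along it (ends at +-120 mm); z up
- dropper_a: amber dropper bottle, 39 mm across, 102 mm tall, standing past the batten's +y end and nearer the robot; origin at the centre of its underside, z up; leave it alone
- glass_beaker: small beaker, 47 mm across, 55 mm tall, standing past the batten's -y end; origin at the centre of its underside, z up; leave it alone
- tube_atomiser: slim atomiser tube, 18 mm across, 80 mm tall, standing behind the batten; origin at the centre of its underside, z up; leave it alone
- dropper_b: amber dropper bottle, 39 mm across, 102 mm tall, standing behind the batten; origin at the centre of its underside, z up; leave it alone
Not all that is in view belongs to the job. Of the things that look like the card_stand, take the one that is farthest from the robot's base at the start.

How it is judged:
By the outcome, as a careful person would: the job done as asked, in the order asked, and still so for the second after the job is handed in, with the robot touching nothing.
It also fails if it takes over 56 s, if anything falls off the work surface, if the arm or the gripper's body presses on something with over 40 N, if the wrist force passes 120 N, or if a joint passes its speed limit or range.

### The arm

A 7-joint arm with a two-finger parallel gripper is mounted at the origin on a cart in front of the work surface, level with it; the furniture and walls round the work are solid. World frame = base frame: x ahead of the robot, y to its left, z up, the work surface at z = 0. Lengths are in mm, angles in degrees, forces in N, time in s.
With the tool pointing down it reaches from about 400 to 925 mm from the base axis. Payload 5.6 kg.
Tool frame: the origin (TCP) lies midway between the tips of the shut fingers; the grasp point (between the pads) lies 19 mm behind it; z points along the fingers, x is the direction in which the jaws open and shut, and the axes are right-handed (so a half turn about z gives the same grasp; the last joint's range is limited). The gripper opens to 85 mm and grips with 20 to 120 N. Pads are 22 mm wide; open, the fingers measure 114 mm over their backs; the gripper's body (76 mm by 85 mm) begins 54 mm behind the grasp point. The pads swing forward as they close: fully open they stand 13 mm farther back than shut.
Start: joints at [-75.86, 26.786, -0.665, 91.828, 0.344, 61.387, -3.226], TCP at [185.785, 622.89, 231.29] pointing down, gripper open.
Joint ranges: [-144.91, 144.91], [-17.63, 115.5], [-89.93, 88.59], [15.96, 139.68], [-74.01, 254.01], [8.47, 105.57], [-167.45, 167.45]. Speed limits (degrees/s): [147.25, 147.25, 180, 180, 180, 180, 180].

### API

Orientations are given as a 3x3 rotation matrix whose columns are the frame's x, y, z axes.
In Python, from station import r, hand, sensors, snapshot, recognise, silhouettes gives the robot as it stands. The module is installed in compiled form; this text tells all that it offers. Calls block until the motion is done:
- r.move_pose(position, orientation): joint-space move of the TCP to a pose.
- r.line_to(position, attitude=None, max_speed=150, f_stop=None): straight line of the TCP; attitude=None keeps the orientation; max_speed is the mean speed in mm/s. With f_stop (N) it stops when the force on the tool has changed by that much, and returns True; else False.
- r.move_j(angles): joint-space move.
- hand.let_go() and hand.clamp(): open the fingers fully, or close them until they stop; the grip force is fixed at half the most.
- r.pause(seconds).
- r.inverse_kinematics(position, orientation): joint angles nearest the present ones, or None.
- sensors.get_obs(): the state.
- snapshot(name): name is "side" or "top"; returns a dict with "color" (480x640x3 uint8, blue, green, red), "mtx" (3x3 intrinsics, pixels), "dist" ([k1, k2, p1, p2, k3] as OpenCV has them; the pictures are not rectified), "extrinsics" (4x4, takes a point from world to camera coordinates). Camera axes: x right, y up, looking along -z (the intrinsics and any distortion apply to the point x, -y, -z); pixel columns grow to the right and rows downward; lengths in mm; the calibration is good to about 2 mm. A picture is of the moment at which its call begins. There is no depth.
A pose or a line that the arm cannot do raises r.PlanningError and nothing moves.
- r.hand_in(): hands the job in, once; it reports no verdict.
Trained networks look in a picture, given as the dict that the camera call returned (one of the last four; its "shot" number tells which), for a name from the list of things; names that differ only in an ending like _2 or _b are one class to them, and where a whole thing is asked for, a point or a joint stands for the part that bears it (a point fixed in the world has none). Each returns a list of dicts, best first, with "p" (0 to 1); they miss things now and then, are a little off and sometimes report something else, mostly with a low value. They report only what shows in the picture. A call takes as long as a camera call. They do not tell look-alikes from the thing itself.
- recognise(picture, name): "uv" ([column, row] in pixels, amid what is visible of it).
- silhouettes(picture, name): "pixels" (480x640 bool, what is visible of it) and "uv" ([column, row] in pixels, amid what is visible of it).
The state is a dict: "t": time; "joint_positions": joint angles; "qd": joint speeds; "effort": joint torques, N m; "ee_pos": TCP position; "eef_rot": TCP orientation; "wrist_force": force on the tool from outside, world axes, zero at the start; "torque": the same for the moment, N m; "gripper_width": opening from 0.0 (shut) to 1.0 (fully open).
Only numpy, scipy, OpenCV 4.12 (cv2) and the standard library are available. Lean on these libraries where they do the work, as an engineer would, in place of code of your own. Each camera call takes 0.05 s, during which the arm holds its last target.

## Working session

There is one attempt and no reset: what is moved stays moved. The work goes in short steps, each a Python script; the robot and the scene stay as the last script left them, time stands still between calls to the robot, and variables do not carry over. Pictures are saved under pics/ and viewed, and the job is handed in when it is done.

```bash
mkdir -p pics
python3 - <<'E'
from station import *
import cv2
for n in("side","top"):
    s=snapshot(n); cv2.imwrite(f"pics/{n}0.png",s["color"])
    print(n,s["mtx"],s["dist"],s["extrinsics"])
    for t in("card_stand","stand_lip","batten","dropper_a","glass_beaker","tube_atomiser"):
        print(t,[(d["p"],d["uv"]) for d in recognise(s,t)])
print(sensors.get_obs())
E
```

```text
side [[611.53753839   0.         318.62818614]
 [  0.         611.53753839 246.61801949]
 [  0.           0.           1.        ]] [-0.02899908  0.          0.          0.          0.        ] [[-9.98862271e-01 -4.46203140e-02 -1.68283006e-02  6.19963572e+02]
 [ 4.41803074e-03 -4.37949735e-01  8.98988604e-01 -1.03090852e+02]
 [-4.74831036e-02  8.97891451e-01  4.37648601e-01 -1.04131826e+03]
 [ 0.00000000e+00  0.00000000e+00  0.00000000e+00  1.00000000e+00]]
card_stand [(0.94, [327.5, 293.3]), (0.79, [430.6, 309.0]), (0.33, [211.6, 298.2])]
stand_lip [(0.71, [424.2, 310.0]), (0.62, [324.6, 297.4])]
batten [(0.59, [275.9, 280.0])]
dropper_a [(0.73, [209.1, 297.6]), (0.61, [323.1, 244.2])]
glass_beaker []
tube_atomiser [(0.56, [264.5, 261.7])]
top [[542.87974111   0.         317.65444653]
 [  0.         542.87974111 244.15217958]
 [  0.           0.           1.        ]] [-0.04557945  0.          0.          0.          0.        ] [[-3.95995126e-03 -9.99851693e-01 -1.67603993e-02 -9.04574171e+01]
 [ 9.90034960e-01 -6.27930339e-03  1.40681728e-01 -6.25972836e+02]
 [-1.40766107e-01 -1.
[... 586 characters left out ...]
  61.38588132,  -3.22517334]), 'qd': array([ 0.00098287, -0.05046761,  0.00157056, -0.1054616 ,  0.00194441,
        0.13523839,  0.03247321]), 'effort': array([-1.08744138e-03, -5.32075489e+01,  2.09732592e-02, -2.51604223e+01,
        1.13529482e-02,  1.16360428e-03, -4.04322122e-06]), 'ee_pos': array([185.78861857, 622.90290017, 231.31146104]), 'eef_rot': array([[ 2.85832240e-01,  9.58279671e-01,  4.94689061e-05],
       [ 9.58279669e-01, -2.85832243e-01,  6.86536157e-05],
       [ 7.99291727e-05,  2.77816302e-05, -9.99999996e-01]]), 'wrist_force': array([-0.66891272,  0.34912966,  0.13876739]), 'torque': array([-0.01036399, -0.01830518, -0.03586116]), 'gripper_width': 1.0020575275134493}
```

View pics/side0.png

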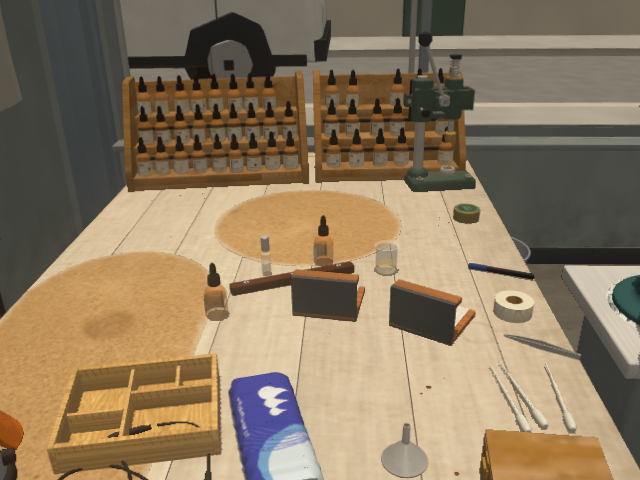

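View pics/top0.png

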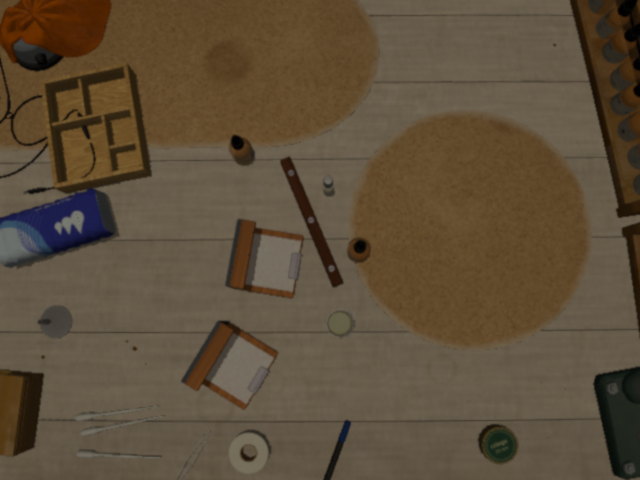

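Run:
```python
import cv2
a=cv2.imread("pics/top0.png")[130:300,200:380]
a=cv2.convertScaleAbs(a,alpha=1.8,beta=10)
cv2.imwrite("pics/topz.png",cv2.resize(a,None,fx=4,fy=3.5,interpolation=cv2.INTER_CUBIC) if 0 else cv2.resize(a,(630,595),interpolation=cv2.INTER_CUBIC))
a=cv2.imread("pics/side0.png")[215:345,190:390]
cv2.imwrite("pics/sidez.png",cv2.resize(a,(800,520),interpolation=cv2.INTER_CUBIC))
```

```text
(no output)
```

View pics/topz.png

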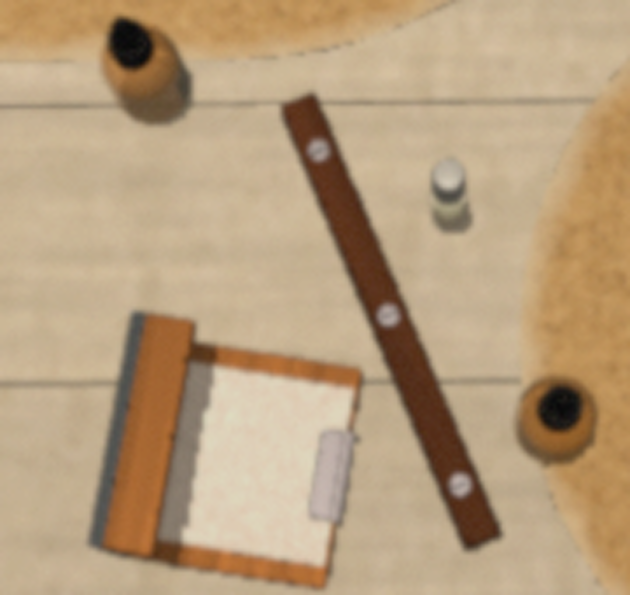

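View pics/sidez.png

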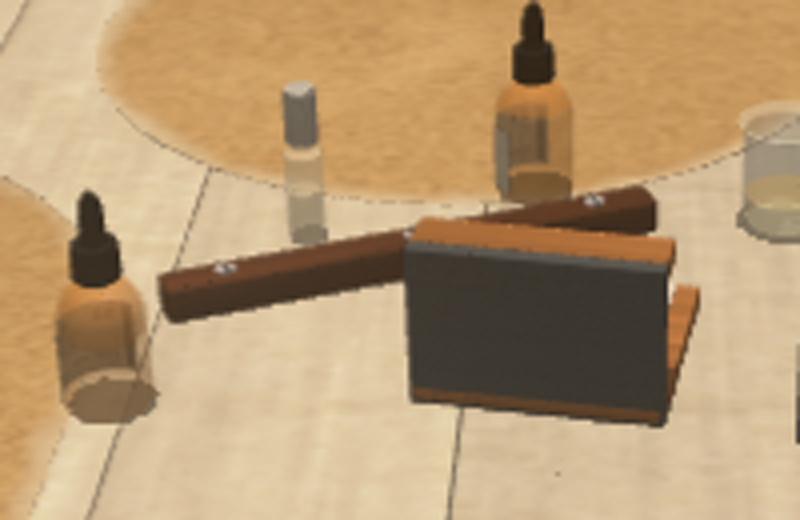

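```bash
cat > h.py <<'E'
import numpy as np, cv2, json
from scipy.optimize import least_squares
C={'side':(611.53753839,318.62818614,246.61801949,-0.02899908,np.array([[-9.98862271e-01,-4.46203140e-02,-1.68283006e-02,6.19963572e+02],[4.41803074e-03,-4.37949735e-01,8.98988604e-01,-1.03090852e+02],[-4.74831036e-02,8.97891451e-01,4.37648601e-01,-1.04131826e+03]])),
'top':(542.87974111,317.65444653,244.15217958,-0.04557945,np.array([[-3.95995126e-03,-9.99851693e-01,-1.67603993e-02,-9.04574171e+01],[9.90034960e-01,-6.27930339e-03,1.40681728e-01,-6.25972836e+02],[-1.40766107e-01,-1.60362885e-02,9.89912996e-01,-8.52564215e+02]]))}
def proj(cam,P):
    f,cx,cy,k,E=C[cam]; P=np.atleast_2d(P)
    c=P@E[:,:3].T+E[:,3]; x=c[:,0]/-c[:,2]; y=-c[:,1]/-c[:,2]
    r=1+k*(x*x+y*y); return np.c_[cx+f*x*r,cy+f*y*r]
def Rz(a): return np.array([[np.cos(a),-np.sin(a),0],[np.sin(a),np.cos(a),0],[0,0,1]])
def fitpose(obs,R0,x0):
    # obs: list (cam, local pt, uv); pose: x,y,yaw
    def res(p):
        return np.concatenate([(proj(c,Rz(p[2])@R0@np.array(l,float)+[p[0],p[1],0])[0]-uv) for c,l,uv in obs])
    s=least_squares(res,x0,loss='soft_l1'); return s.x,s.fun
def ray(cam,uv,z):
    g=least_squares(lambda p: proj(cam,[p[0],p[1],z])[0]-uv,[600,0]); return g.x
tz=lambda u,v:np.array([200+u/3.5,130+v/3.5])
sz=lambda u,v:np.array([190+u/4,215+v/4])
E
python3 - <<'E'
from h import *
from station import sensors
b=[('top',[-10,120,18],tz(282,105)),('top',[10,120,18],tz(317,95)),('top',[10,-120,18],tz(500,535)),('top',[-10,-120,18],tz(467,549)),
('side',[-10,120,18],sz(160,278)),('side',[-10,120,0],sz(172,323)),('side',[10,-120,18],sz(640,187))]
p,f=fitpose(b,np.eye(3),[650,-30,-1.3]); print('batten',p,np.degrees(p[2])); print(f.round(1))
# stand lying: x level, z up: frame z up, x yaw
s=[('top',[0,55,75],tz(135,312)),('top',[0,-55,75],tz(90,545)),('top',[30,55,75],tz(195,322)),('top',[30,-55,75],tz(152,557)),('top',[105,55,10],tz(360,370)),('top',[105,-55,10],tz(327,587)),
('side',[0,55,75],sz(412,243)),('side',[0,-55,75],sz(670,265)),('side',[0,55,0],sz(412,403)),('side',[0,-55,0],sz(662,425))]
q,f=fitpose(s,np.eye(3),[600,30,-1.4]); print('stand',q,np.degrees(q[2])); print(f.round(1))
rel=Rz(-p[2])@np.array([q[0]-p[0],q[1]-p[1],0]); print('heel in batten frame',rel)
for n,uv,z in(('dropA',sz(112,405),0),('beaker',sz(775,225),0),('dropB',sz(533,195),0),('atom',sz(308,238),0)):
    w=ray('side',uv,z); print(n,w,Rz(-p[2])@np.r_[w-p[:2],0])
E
```

```text
batten [670.77818386 -82.56283404  -1.18663481] -67.98916617642229
[-0.6 -0.4  0.1 -1.8  0.9 -0.1 -0.7  0.5  1.4  1.8 -0.8 -0.8  1.3 -2.5]
stand [608.74187821  43.50569794  -1.73287164] -99.28623167424489
[-1.1 -0.3 -0.6  0.7  0.1 -0.4  0.3  0.2  0.7 -0.6 -0.3  0.9 -1.7 -0.1
 -0.2  0.1 -0.1 -1.5  1.3 -0.6]
heel in batten frame [-140.1298603  -10.2664613    0.       ]
dropA [790.25922314  43.28052858] [-71.8916867  157.93624045   0.        ]
beaker [ 500.83129912 -122.24751401] [ -26.90083416 -172.43306695    0.        ]
dropB [ 618.32349311 -151.93922078] [ 44.66068152 -74.6324403    0.        ]
atom [ 724.41209011 -106.14339678] [41.96286389 40.88712379  0.        ]
```

```bash
cat >> h.py <<'E'
def tool(yaw,flip=1):
    # yaw = heading of push 'forward' ; tool x across
    x=flip*np.array([-np.sin(yaw),np.cos(yaw),0]); z=np.array([0,0,-1.]); return np.c_[x,np.cross(z,x),z]
BAT=np.array([670.8,-82.6]); BYAW=-1.18663
E
python3 - <<'E'
from h import *
from station import *
q=np.array([608.7,43.5]); yaw=-1.7329
d=np.array([np.cos(yaw),np.sin(yaw)])
for fl in(1,-1):
    for y in(yaw,BYAW):
        print(fl,r.inverse_kinematics(np.r_[q+53*d,45],tool(y,fl)))
        print(fl,r.inverse_kinematics(np.r_[q-100*d,0],tool(y,fl)))
E
```

```text
1 [-25.72958929  39.30174504  31.49850383 107.24147112 -29.75222067
  41.82663952  13.42236212]
1 [-36.5759853   45.98742942  29.11686944 101.42896334 -32.16166013
  41.10341472   0.64480768]
1 [-20.16333862  37.61927096  23.75238957 106.87075731 -22.42242216
  40.13439211  38.57337679]
1 [-32.32673126  44.602752    22.97318163 101.13007144 -25.53039031
  39.48632745  26.71469376]
-1 [  0.95219365  36.04550947  -4.35652337 105.37415974   4.09680985
  38.73069967 164.94148594]
-1 [ -7.49597657  43.50278474 -11.48105587  99.28725341  12.72114059
  38.47947991 144.81353492]
-1 [ -49.90069497   66.71245898   76.24807073  108.61113825  -71.12776387
   70.54260289 -105.38967178]
-1 [ -56.45683526   63.02927023   63.19846747  102.67987318  -65.99477798
   60.55337745 -124.70116896]
```

Flip=1 suits. Approach and first part of the tip.

Run:
```python
from h import *
from station import *
q=np.array([608.7,43.5]); yaw=-1.7329
d=np.array([np.cos(yaw),np.sin(yaw)]); T=tool(yaw)
r.move_pose(np.r_[q+55*d,200],T)
s=snapshot("top"); cv2.imwrite("pics/top1.png",s["color"])
print(r.line_to(np.r_[q+55*d,46],max_speed=120,f_stop=8))
print(r.line_to(np.r_[q+20*d,46],max_speed=50,f_stop=20))
o=sensors.get_obs(); print(o['t'],o['ee_pos'],o['wrist_force'])
s=snapshot("side"); cv2.imwrite("pics/side1.png",s["color"])
s=snapshot("top"); cv2.imwrite("pics/top2.png",s["color"])
a=np.vstack([cv2.imread("pics/side1.png")[180:360,150:470],cv2.imread("pics/top2.png")[130:310,130:450]])
cv2.imwrite("pics/c1.png",cv2.resize(a,(533,600)))
```

```text
False
False
5.7083 [605.26628404  23.42705589  45.87686234] [ 0.4799442  -0.57866334  0.05410673]
```

View pics/c1.png

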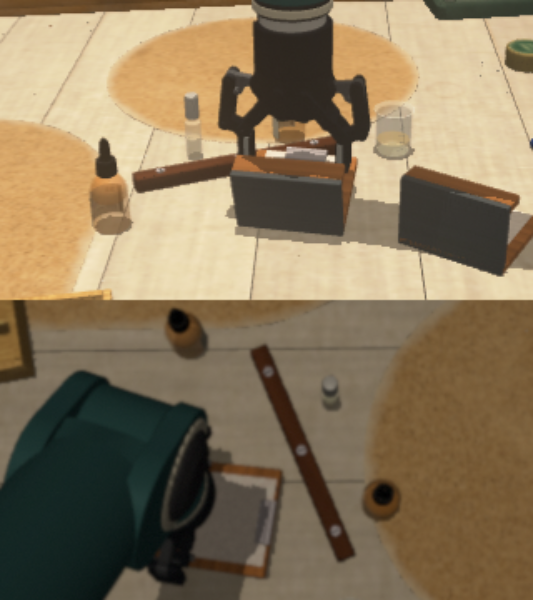

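Run:
```python
import cv2
a=cv2.imread("pics/side1.png")[215:345,250:410]
cv2.imwrite("pics/c2.png",cv2.resize(a,(738,600),interpolation=cv2.INTER_CUBIC))
```

```text
(no output)
```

View pics/c2.png

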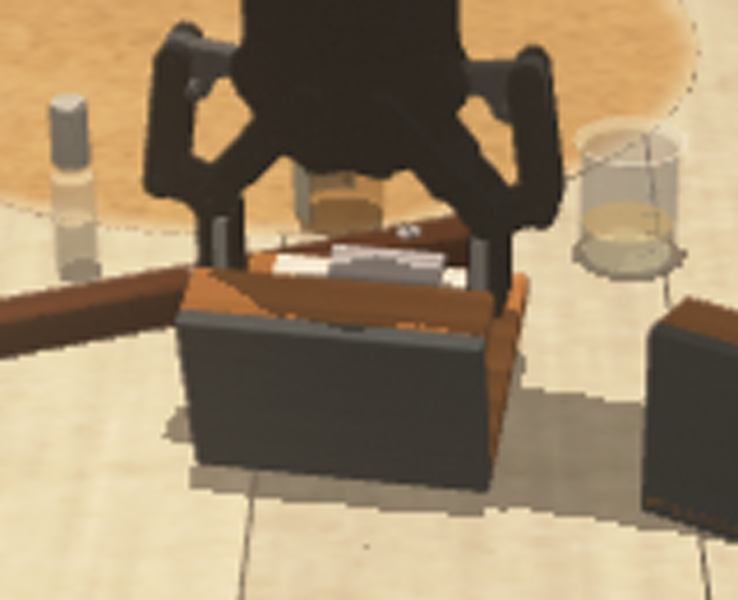

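```bash
cat >> h.py <<'E'
def shots(name):
    from station import snapshot
    s=snapshot("side")["color"][190:370,170:450]; t=snapshot("top")["color"][130:310,110:390]
    cv2.imwrite(f"pics/{name}.png",cv2.resize(np.vstack([s,cv2.convertScaleAbs(t,alpha=1.6)]),(467,600)))
E
python3 - <<'E'
from h import *
from station import *
q=np.array([608.7,43.5]); yaw=-1.7329
d=np.array([np.cos(yaw),np.sin(yaw)])
for x in(0,-10,-20,-30):
    print(r.line_to(np.r_[q+x*d,46],max_speed=40,f_stop=20))
    o=sensors.get_obs(); print(o['t'],o['ee_pos'],o['wrist_force'])
    shots(f"t{-x}")
E
cd pics; python3 -c "
import cv2,numpy as np
a=[cv2.imread(f't{i}.png')[:300] for i in(0,10,20,30)]
cv2.imwrite('c3.png',cv2.resize(np.vstack([np.hstack(a[:2]),np.hstack(a[2:])]),(800,514)))"
```

```text
False
6.4583 [608.70626346  43.66260264  46.0152949 ] [ 1.12904384 -0.31664774  0.15277322]
False
6.9583 [610.38488342  54.47522042  45.93786285] [-0.75253857  0.6093268   0.66967146]
False
7.4583 [611.93348229  63.62592801  45.98780464] [0.46392543 0.05949638 0.16295577]
False
7.9583 [613.61988176  73.2925891   45.99801818] [0.22879856 0.26087661 0.61665141]
```

View pics/c3.png

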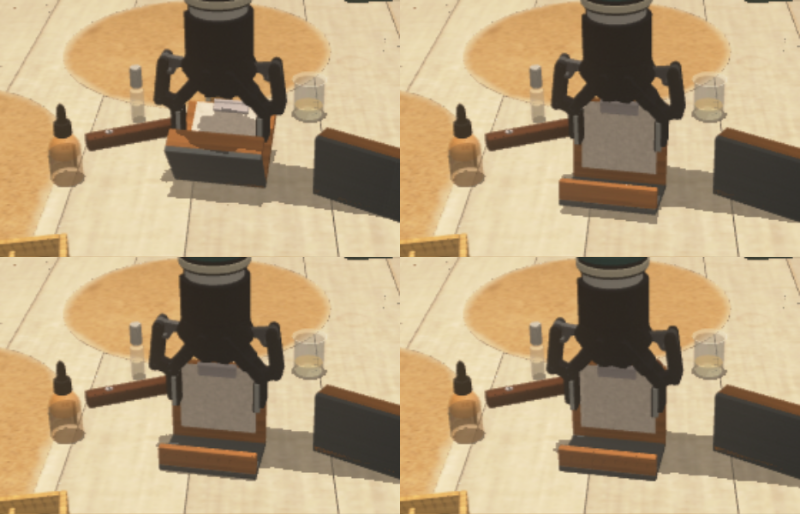

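Run:
```python
from h import *
from station import *
q=np.array([608.7,43.5]); yaw=-1.7329
d=np.array([np.cos(yaw),np.sin(yaw)])
print(r.line_to(np.r_[q-150*d,60],max_speed=120,f_stop=20))
s=snapshot("side")["color"]; t=snapshot("top")["color"]
cv2.imwrite("pics/s3.png",s);cv2.imwrite("pics/t3.png",t)
cv2.imwrite("pics/s3z.png",cv2.resize(s[215:345,240:440],(800,520),interpolation=cv2.INTER_CUBIC))
cv2.imwrite("pics/t3z.png",cv2.resize(cv2.convertScaleAbs(t[130:300,170:350],alpha=1.8),(630,595),interpolation=cv2.INTER_CUBIC))
```

```text
False
```

View pics/s3z.png

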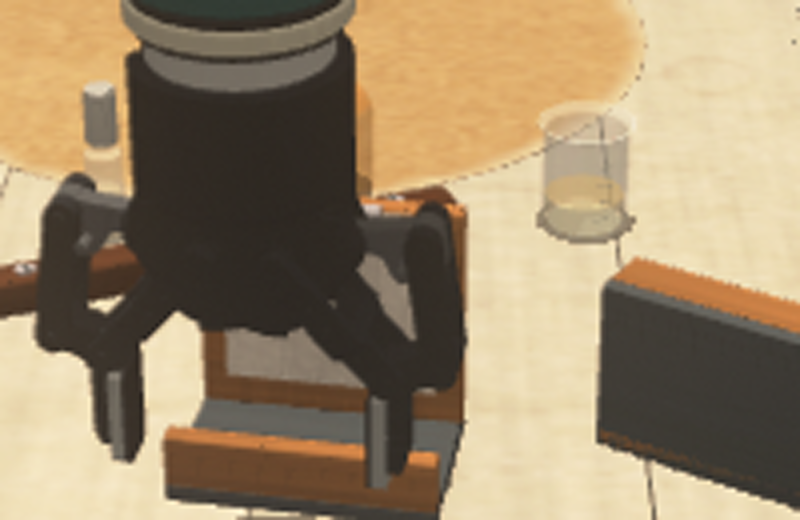

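View pics/t3z.png

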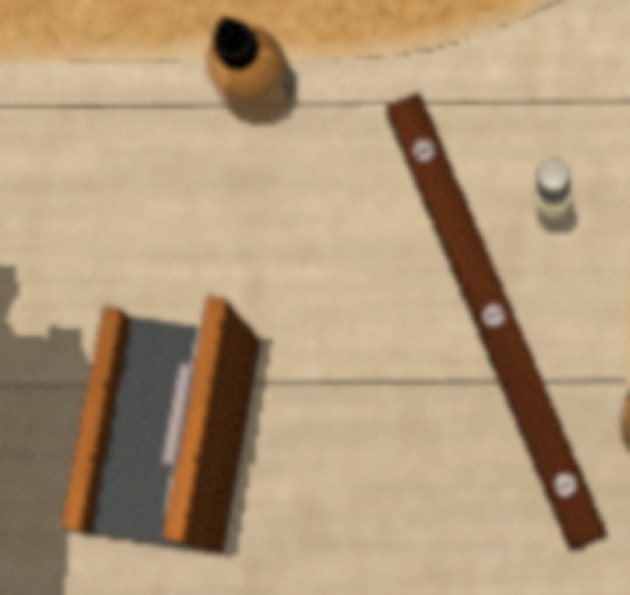

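```bash
cat >> h.py <<'E'
def fitup(L,x0):
    p,f=fitpose(L,np.eye(3),x0); rel=Rz(-BYAW)@np.r_[p[:2]-BAT,0]
    print('stand',p.round(2),'yaw',np.degrees(p[2]).round(2),'rel yaw',np.degrees(p[2]-BYAW).round(2),'heel in batten',rel[:2].round(1)); print(f.round(1)); return p
E
python3 - <<'E'
from h import *
z=lambda u,v:np.array([170+u/3.5,130+v/3.5]); s=lambda u,v:np.array([240+u/4,215+v/4])
L=[('top',[0,55,105],z(228,299)),('top',[-10,55,105],z(207,297)),('top',[-10,-55,105],z(165,540)),('top',[0,-55,105],z(187,543)),
('top',[-75,55,30],z(105,308)),('top',[-75,-55,30],z(65,527)),('top',[-65,55,30],z(127,312)),('top',[-65,-55,30],z(88,531)),('top',[0,55,0],z(260,343)),('top',[0,-55,0],z(224,552)),
('side',[-75,55,30],s(165,429)),('side',[-75,55,0],s(167,498)),('side',[-75,-55,30],s(439,455)),('side',[0,-55,105],s(467,208))]
fitup(L,[608,50,-1.73])
E
```

```text
stand [608.78  41.05  -1.73] yaw -98.87 rel yaw -30.88 heel in batten [-137.9  -11.2]
[ 0.5 -0.3  0.2 -0.7 -0.2 -0.1 -0.1  0.  -0.3 -0.7 -0.7  0.8 -0.9 -1.
 -1.4  0.5  1.4 -1.2  0.9  1.5 -0.2  0.3  0.2 -1.1  0.3  0.6  0.8 -2.9]
```

Run:
```python
from h import *
from station import *
q=np.array([608.78,41.05]); yaw=np.radians(-98.87)
def W(q,yaw,f,l,z): return (Rz(yaw)@np.array([f,l,0]))[:2].tolist()
def pose(q,yaw,f,z): return np.r_[q+np.array(W(q,yaw,f,0,0)),z]
Z=-3
r.line_to(pose(q,yaw,-112,60),tool(yaw),max_speed=120)
print(r.line_to(pose(q,yaw,-112,Z),max_speed=80,f_stop=8))
print(r.line_to(pose(q,yaw,-86,Z),max_speed=60,f_stop=20), sensors.get_obs()['ee_pos'],sensors.get_obs()['wrist_force'])
R=120; c=q+np.array(W(q,yaw,-35,R,0))
n=8; dy=BYAW-yaw
for i in range(1,n+1):
    a=dy*i/n; qi=c+(Rz(a)@np.r_[q-c,0])[:2]; yi=yaw+a
    st=r.line_to(pose(qi,yi,-86,Z),tool(yi),max_speed=50,f_stop=25)
    print(i,st,sensors.get_obs()['wrist_force'].round(1))
    if st: break
print(sensors.get_obs()['t'],qi,(Rz(-BYAW)@np.r_[qi-BAT,0]).round(1))
s=snapshot("side")["color"]; t=snapshot("top")["color"]
cv2.imwrite("pics/s4z.png",cv2.resize(s[185:345,240:440],(750,600),interpolation=cv2.INTER_CUBIC))
cv2.imwrite("pics/t4z.png",cv2.resize(cv2.convertScaleAbs(t[130:300,170:350],alpha=1.8),(630,595),interpolation=cv2.INTER_CUBIC))
```

```text
False
False [622.08294252 125.58604015  -2.8957639 ] [-0.65158146 -0.30159641  0.51880734]
1 False [0.5 0.2 0.3]
2 False [ 0.3  1.  -0. ]
3 False [ 0.5 -0.2  0.8]
4 False [-0.7  0.3  0.3]
5 False [-0.2  0.8  0.3]
6 False [ 0.3 -0.6 -0.2]
7 False [ 0.7 -0.6  0.5]
8 False [-0.6  0.4 -0.8]
13.9167 [634.60582393 -20.29499795] [-71.3 -10.2   0. ]
```

View pics/s4z.png

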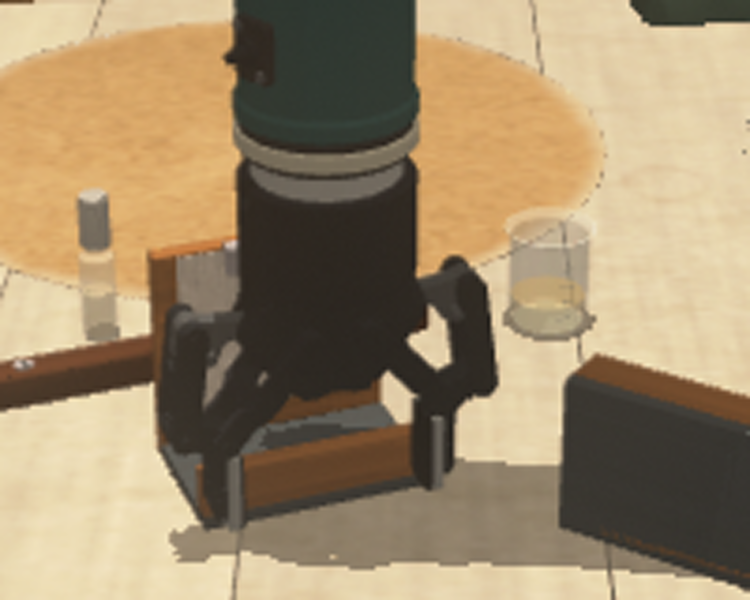

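View pics/t4z.png

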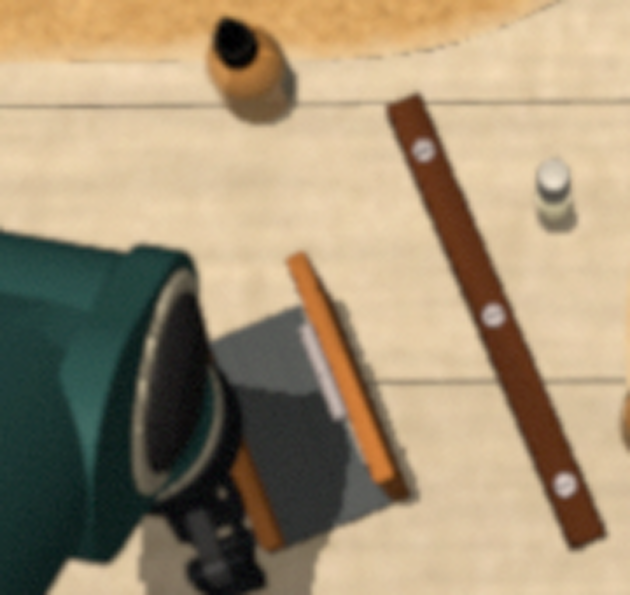

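Run:
```python
from h import *
from station import *
d=np.array([np.cos(BYAW),np.sin(BYAW)])
p0=sensors.get_obs()['ee_pos'].copy(); p0[2]=-3
print(r.line_to(p0+np.r_[50*d,0],max_speed=60,f_stop=20))
print(r.line_to(p0+np.r_[72*d,0],max_speed=15,f_stop=12))
o=sensors.get_obs(); print(o['t'],(o['ee_pos']-p0)[:2]@d,o['wrist_force'])
s=snapshot("side")["color"]; t=snapshot("top")["color"]
cv2.imwrite("pics/s5z.png",cv2.resize(s[185:345,220:420],(750,600),interpolation=cv2.INTER_CUBIC))
cv2.imwrite("pics/t5z.png",cv2.resize(cv2.convertScaleAbs(t[130:300,190:370],alpha=1.8),(630,595),interpolation=cv2.INTER_CUBIC))
```

```text
False
True
15.9 60.19424560734253 [-0.07027264 -0.24233303  0.44006241]
```

View pics/t5z.png

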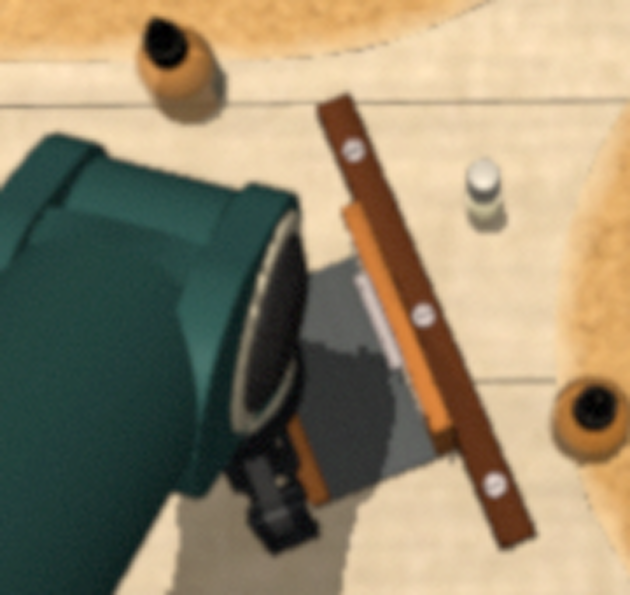

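View pics/s5z.png

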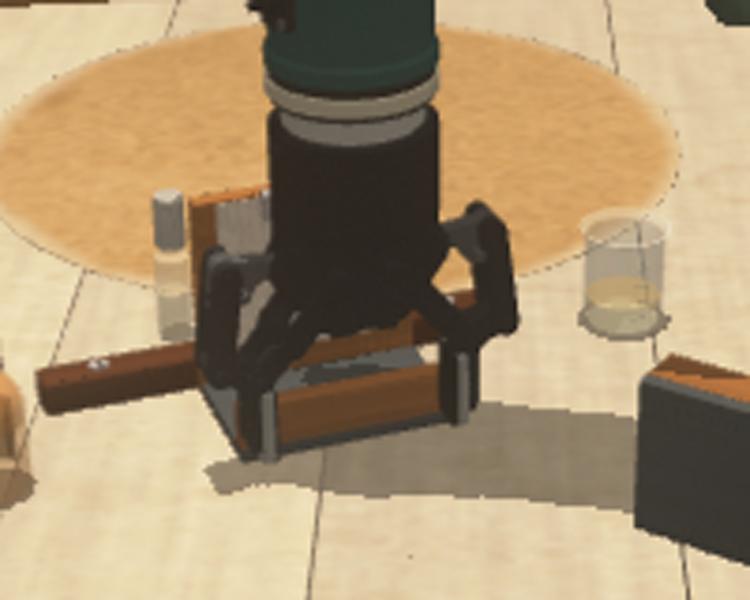

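Run:
```python
from h import *
from station import *
d=np.array([np.cos(BYAW),np.sin(BYAW)])
p0=sensors.get_obs()['ee_pos'].copy()
for k in range(2):
    print(r.line_to(p0+np.r_[8*d,0],max_speed=8,f_stop=22))
    o=sensors.get_obs(); print(o['t'],(o['ee_pos']-p0)[:2]@d,o['wrist_force'])
p=sensors.get_obs()['ee_pos'].copy()
r.line_to(p-np.r_[30*d,0],max_speed=60)
r.line_to(p-np.r_[60*d,-120],max_speed=120)
r.line_to(p+np.array([-20,200,200]),max_speed=200)
s=snapshot("side")["color"]; t=snapshot("top")["color"]
print(sensors.get_obs()['t'])
cv2.imwrite("pics/s6.png",s);cv2.imwrite("pics/t6.png",t)
cv2.imwrite("pics/s6z.png",cv2.resize(s[185:345,220:420],(750,600),interpolation=cv2.INTER_CUBIC))
cv2.imwrite("pics/t6z.png",cv2.resize(cv2.convertScaleAbs(t[130:300,190:370],alpha=1.8),(630,595),interpolation=cv2.INTER_CUBIC))
```

```text
False
17.3167 0.5986110537342113 [-9.547713   12.84653922  8.02002908]
False
17.5667 0.6226651601782325 [-9.26500188 12.39152427  8.11189955]
20.6
```

View pics/t6z.png

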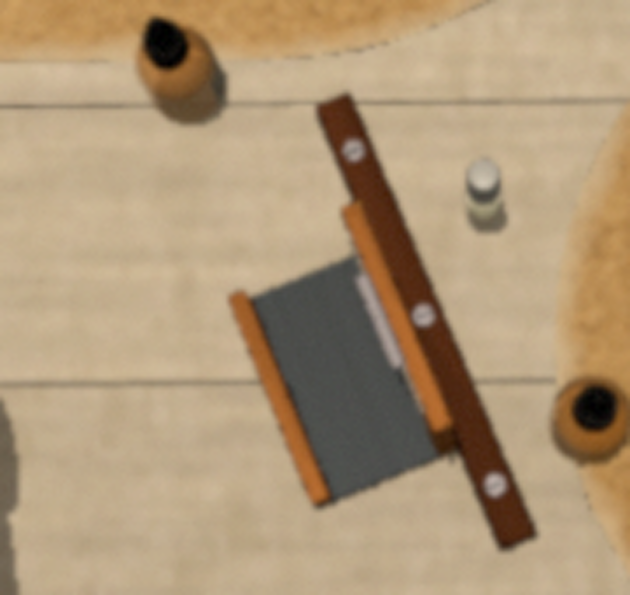

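View pics/s6z.png

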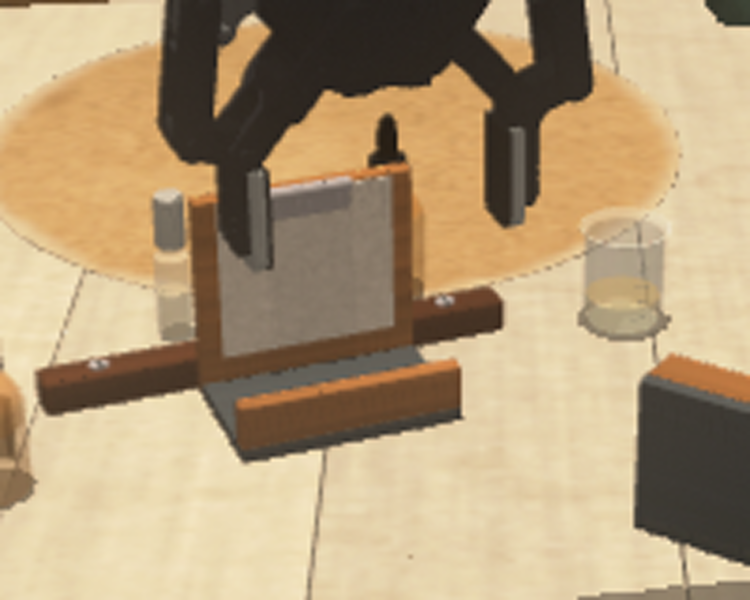

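Run:
```python
from h import *
z=lambda u,v:np.array([190+u/3.5,130+v/3.5]); s=lambda u,v:np.array([220+u/3.75,185+v/3.75])
L=[('top',[-10,55,105],z(341,207)),('top',[0,55,105],z(360,202)),('top',[-10,-55,105],z(434,432)),
('top',[-75,55,30],z(231,296)),('top',[-75,-55,30],z(317,507)),('top',[-65,55,30],z(247,292)),('top',[-65,-55,30],z(331,499)),('top',[0,-55,0],z(455,453)),
('side',[-75,55,30],s(237,402)),('side',[-75,55,0],s(246,461)),('side',[-75,-55,30],s(460,362)),('side',[-75,-55,0],s(462,417)),('side',[-10,-55,105],s(410,167)),('side',[-10,55,105],s(191,200))]
fitup(L,[660,-60,-1.18])
b=[('top',[-10,120,18],z(318,105)),('top',[10,120,18],z(350,95)),('top',[10,-120,18],z(536,535)),('top',[-10,-120,18],z(503,549)),
('side',[-10,120,18],s(38,373)),('side',[-10,120,0],s(48,414)),('side',[-10,-120,18],s(502,303)),('side',[-10,-120,0],s(502,327))]
p,f=fitpose(b,np.eye(3),[670,-82,-1.18]); print(p,np.degrees(p[2]))
t=cv2.imread('pics/t6.png')[190:270,270:340]
cv2.imwrite('pics/t7z.png',cv2.resize(cv2.convertScaleAbs(t,alpha=2.2),(525,600),interpolation=cv2.INTER_CUBIC))
```

```text
stand [656.51 -77.53  -1.18] yaw -67.64 rel yaw 0.35 heel in batten [-10.1 -11.3]
[-0.3  0.1  0.2 -0.9  0.1  0.4 -1.2 -0.1 -1.5 -0.6 -0.3 -1.2  0.1 -0.6
  0.9 -0.3  0.9  0.3 -0.7 -0.5  1.  -0.5  0.4 -0.5  0.9 -1.2  0.6 -0.4]
[671.12316299 -82.59430628  -1.1842761 ] -67.85402227224813
```

View pics/t7z.png

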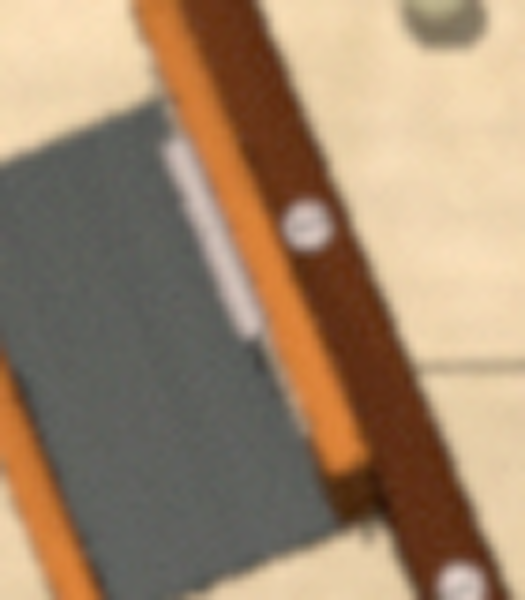

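```bash
python3 -c "
from station import *
r.hand_in(); print(sensors.get_obs()['t'])"
```

```text
the job is handed in; nothing more can be done
the job is handed in; nothing more can be done
```

The recipe-card stand farther from the robot is upright on its steel foot, with its back flush against the strip and within the strip's length. I handed the job in at about 20.6 s; it reports no verdict.

- **How it was moved:** I pushed the lip with the open fingers until the stand dropped onto its foot. I then pushed the foot's front edge with both fingers, first along an arc to turn it about 31°, then straight into the strip. I pressed it home with about 16 N and backed the arm clear. It was never grasped or lifted.
- **Fit against the strip:** The last pose fit puts the stand's back at x = -10.1 mm in the strip's frame, with the strip's face at -10. It is centred at y = -11 mm, so it spans about -66 to +44 mm of the ±120 mm. It is 0.2–0.35° off parallel, which is within the accuracy of the pixel measurements.
- **Surroundings:** By eye, the bottles and the beaker are where they were in the earlier pictures. I did not measure their positions again.
- **Checks that read differently:** The first push to contact stopped on its 12 N limit. The second push, set to stop at 22 N, never reached it; the fingers had moved only 0.6 mm when it ended, which is why the final press was about 16 N.

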